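Swing the lid reader over the red-lidded pot and trigger it

TASK

Read the code on the red-lidded sample pot: push the reader's swinging arm round by the side of its bar until the reader head stands centred over the red lid, then press the green button on top of the column and let it go. Press the button only while the head is over the red lid; do not pinch the arm from both sides, do not touch the reader head, and leave all four pots standing where they are.

Things in the scene. Friction and masses are not known exactly. Their poses are not given: they have to be found in the camera images.
- reader_stand: fixed white stand; origin on the worktop, on the axis of its column (36 mm across, 92 high) = the arm's pivot; z up. Foot radius 55, 10 mm thick. Four ribs, on its -x side, lead to round stations (56 across, 8 thick) 150 mm from the pivot at -0.92, -0.46, 0.46, 0.92 rad (sense of reader_arm); a pot stands within a few mm of the middle of each
- reader_arm (a joint): arm angle, rad, -1.3 to 1.3, vertical axis at the stand's origin. The bar points along (-cos q, sin q) in the stand's frame. About 2 N at 80 mm from the pivot moves it; it stays where it is left. Bar level, 68 to 92 mm above the worktop, 20 mm wide over its blue strips; black hub 52 mm across, 60 to 90 mm up
- push_mid (a point): middle of the arm's bar, 80 mm from the pivot and 80 mm above the worktop, on the bar's centre line: push here from one side. Both sides of the bar carry a blue strip (20 mm high, 32 to 117 mm from the pivot), named reader_arm_c2 on the side of higher joint values and reader_arm_c3 on the other
- reader_spot (a point): middle of the reader head's round underside. The head (reader_arm_c4) is the white upright cylinder at the arm's end, 38 mm across, 64 to 100 mm above the worktop, its axis 150 mm from the pivot; it is not to be touched. Its underside passes 10 mm above the pots' lids
- read_button (a joint): travel of the green spring button on top of the column, m: 0 released, 0.006 fully down (5 N); springs back
- read_button_top (a point): middle of the green button's top face (26 mm across, pressed straight down), on the pivot axis, 114 mm above the worktop when released
- pot_red: loose white sample pot with a red lid, 29 mm across, 46 mm high, its underside 8 mm and its lid's top 54 mm above the worktop; origin at the middle of its underside
- pot_yellow_a: the same pot with a yellow lid
- pot_yellow_b: the same pot with a yellow lid
- pot_yellow_c: the same pot with a yellow lid
Mind the look-alikes: they are no part of the job. Leave any orange or purple look-alike of the pot_yellow_b alone.

How it is judged:
By the outcome, as a careful person would: the job done as asked, in the order asked, and still so for the second after the job is handed in, with the robot touching nothing.
It also fails if it takes over 48 s, if anything falls off the work surface, if the arm or the gripper's body presses on something with over 40 N, if the wrist force passes 120 N, or if a joint passes its speed limit or range.

ROBOT

A 7-joint arm with a two-finger parallel gripper is mounted at the origin on a cart in front of the work surface, level with it; the furniture and walls round the work are solid. World frame = base frame: x ahead of the robot, y to its left, z up, the work surface at z = 0. Lengths are in mm, angles in degrees, forces in N, time in s.
With the tool pointing down it reaches from about 400 to 900 mm from the base axis. Payload 5.5 kg.
Tool frame: the origin (TCP) lies between the finger pads; the fingertips stand 8 mm ahead of it and the grasp point (between the pads) lies 11 mm behind it; z points along the fingers, y is the line along which they close (so a half turn about z gives the same grasp; the last joint's range is limited). The gripper opens to 92 mm and grips with 3 to 60 N. Pads are 19 mm wide; open, the fingers measure 130 mm over their backs; the gripper's body (75 mm by 190 mm) begins 47 mm behind the grasp point.
Start: joints at [-58.946, 28.699, -24.465, 88.831, 12.651, 65.22, -12.049], TCP at [178.843, 624.912, 234.729] pointing down, gripper open.
Joint ranges: [-164.97, 164.97], [-17.58, 116.51], [-87.97, 89.64], [11.32, 138.91], [-80.73, 260.73], [10.89, 115.49], [-147.41, 147.41]. Speed limits (degrees/s): [147.25, 147.25, 180, 180, 180, 180, 180].

INTERFACE

Orientations are given as [roll, pitch, yaw] about the fixed x, y, z axes, in that order (R = Rz(yaw) Ry(pitch) Rx(roll)).
In Python, from cell import robot, snapshot, job, models gives the robot as it stands. The module is installed in compiled form; this text tells all that it offers.
- The arm moves only by the shell command python3 -m jog 'ROWS' [FORCE]. ROWS is JSON, a list of rows, each a list of 3 entries, a list of its own where there are three numbers: the opening in per cent of the stroke, from 0 (shut) to 100 (fully open), then the shift along the world's x, y, z in cm, then the turn about the world's z in degrees. A call has exactly 10 rows; each row shifts and turns the commanded pose from where the row before left it; what a row does not reach is not made up. A row lasts 1/10 s, in which the tool goes at most 50 mm and 8.59 degrees, less where a joint would pass 70% of its speed; a pose out of reach is approached as far as the arm can. A call with a gripper value outside its range is refused whole. The fingers move at their own pace and stop on an object; FORCE is the grip in N (left out, the last holds). Time passes only in rows, so rows that do not move let the fingers close, or fill a call up. It gives the time, the measured TCP pose, the force, the opening and the grip force at its end, in the units of the state.
- robot.observe(): the state, without advancing time (a new reading comes with each control period).
- snapshot(name): name is "scene" or "side" or "wrist"; returns a dict with "color" (384x512x3 uint8, red, green, blue), "range_z" (384x512 float32, mm along the optical axis (not along the pixel's ray), 0 where there is no reading), "camera_matrix" (3x3 intrinsics, pixels), "T" (4x4, takes a point from camera to world coordinates); the wrist camera has in their place "hand_eye" (4x4, takes a point from camera to tool coordinates, whose origin is the TCP and whose axes are the flange's). Camera axes: x right, y down, z forward; pixel columns grow to the right and rows downward; lengths in mm; the calibration is good to about 2 mm. A picture is of the moment at which its call begins: read the wrist's pose just before it.
- job.hand_in(): hands the job in; it is judged then, once.
Trained networks look in the newest picture that a camera, given by its name, has taken for a name from the list of things; names that differ only in an ending like _2 or _b are one class to them, and where a whole thing is asked for, a point or a joint stands for the part that bears it (a point fixed in the world has none). Each returns a list of dicts, best first, with "p" (0 to 1); they miss things now and then, are a little off and sometimes report something else, mostly with a low value. They report only what shows in the picture. A call takes as long as a camera call. They do not tell look-alikes from the thing itself.
- models.masks_of(camera, target): "mask" (384x512 bool, what is visible of it) and "bbox" ([left, top, right, bottom] in pixels, round what is visible of it).
The state is a dict: "t": time; "joint_positions": joint angles; "qvel": joint speeds; "effort": joint torques, N m; "position": TCP position; "tool_rot": TCP orientation; "force": force on the tool from outside, world axes, zero at the start; "torque": the same for the moment, N m; "grip_width": opening from 0.0 (shut) to 1.0 (fully open); "finger_force": force on a finger pad.
Only numpy, scipy, OpenCV 4.12 (cv2) and the standard library are available. Lean on these libraries where they do the work, as an engineer would, in place of code of your own. Each camera call takes 0.05 s, during which the arm holds its last target. There are 200 camera calls.

## Working session

There is one attempt and no reset: what is moved stays moved. The work goes in short steps, Python scripts to look and compute and a shell command to move; the robot and the scene stay as the last step left them, time stands still between calls to the robot, and variables do not carry over. Pictures are saved under pics/ and viewed, at most 10 in all, crops included, and the job is handed in when it is done.

```bash
mkdir -p pics; cat > h.py <<'E'
import numpy as np, cv2
from cell import robot, snapshot, job, models
def pts(s):
    K=s["camera_matrix"]; z=s["range_z"]; v,u=np.indices(z.shape)
    P=np.stack([(u-K[0,2])*z/K[0,0],(v-K[1,2])*z/K[1,1],z,np.ones_like(z)],-1)
    W=(P@np.array(s["T"]).T)[...,:3]; W[z<=0]=np.nan
    return W
E
python3 - <<'E'
from h import *
o=robot.observe(); print(o["t"],o["position"],o["tool_rot"])
ims=[]
for n in("scene","side"):
    s=snapshot(n); np.savez(""+n,**{k:s[k] for k in("color","range_z","camera_matrix","T")})
    cv2.imwrite(f"pics/{n}0.png",s["color"][...,::-1])
E
```

```text
0.0 [178.71205486 624.24455973 233.70120645] [-1.79891040e+02 -2.68855120e-03  1.64033202e+02]
```

View pics/scene0.png

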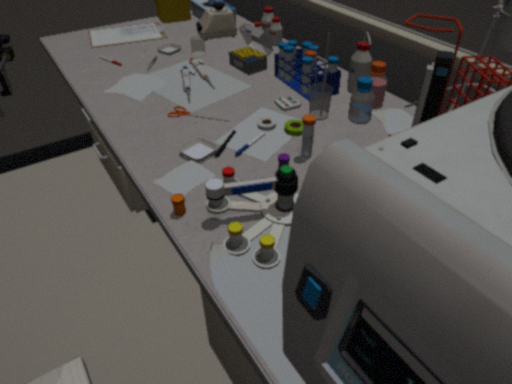

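View pics/side0.png

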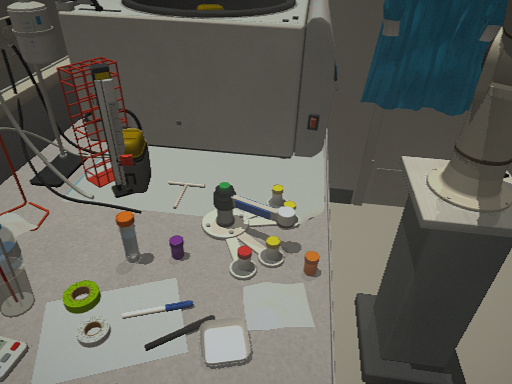

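The side view shows the stand's column at about (225,205), the red lid at (244,252), yellow lids at (273,243), (290,206) and (278,189), and the head at (287,215). The orange (312,260) and purple (177,245) pots are look-alikes.

```bash
python3 - <<'E'
from h import *
for n in("side","scene"):
    s=np.load(n+".npz"); W=pts(s); hsv=cv2.cvtColor(s["color"],cv2.COLOR_RGB2HSV).astype(int)
    H,S,V=hsv[...,0],hsv[...,1],hsv[...,2]
    for nm,m,zr in(("red",((H<6)|(H>174))&(S>150),(44,62)),("yel",(H>22)&(H<34)&(S>130),(44,62)),("green",(H>45)&(H<85)&(S>120),(95,125)),("blue",(H>100)&(H<125)&(S>90),(60,96)),("white",(S<60)&(V>90),(93,108))):
        m=m&(W[...,2]>zr[0])&(W[...,2]<zr[1])&(W[...,0]>250)&(W[...,0]<900)&(abs(W[...,1])<700)
        k,l,st,c=cv2.connectedComponentsWithStats(m.astype(np.uint8))
        for i in range(1,k):
            if st[i,4]<12: continue
            p=W[l==i]; top=p[p[:,2]>np.percentile(p[:,2],60)] ; lo,hi=np.percentile(p,[3,97],axis=0)
            print(n,nm,st[i,4],c[i].round(),"mid",((lo+hi)/2).round(),"topmean",top.mean(0).round(1),"zmax",hi[2].round())
E
```

```text
side red 107 [244. 251.] mid [555. 397.  54.] topmean [555.3 398.3  55.3] zmax 56.0
side yel 60 [277. 188.] mid [509. 166.  54.] topmean [509.6 169.1  55.2] zmax 56.0
side yel 63 [290. 204.] mid [476. 226.  54.] topmean [475.7 228.3  55.2] zmax 56.0
side yel 119 [273. 241.] mid [502. 358.  53.] topmean [503.9 359.3  55.1] zmax 56.0
side green 51 [224. 185.] mid [621. 263. 115.] topmean [620.1 263.5 115.7] zmax 116.0
side blue 174 [249. 208.] mid [556. 298.  82.] topmean [554.2 298.1  89.8] zmax 92.0
side white 23 [246. 200.] mid [570. 284.  94.] topmean [567.3 284.8  94.2] zmax 95.0
side white 12 [256. 204.] mid [546. 292.  94.] topmean [547.  291.4  94.2] zmax 94.0
side white 201 [285. 212.] mid [483. 318.  98.] topmean [483.  317.7 101.3] zmax 102.0
scene red 89 [228. 171.] mid [553. 393.  52.] topmean [553.6 393.6  56. ] zmax 57.0
scene yel 152 [235. 228.] mid [475. 226.  51.] topmean [474.7 225.6  55.7] zmax 57.0
scene yel 149 [267. 241.] mid [507. 163.  51.] topmean [508.1 161.8  55.4] zmax 56.0
scene green 125 [286. 171.] mid [618. 261. 110.] topmean [619.8 260.9 115.4] zmax 117.0
scene blue 273 [251. 188.] mid [548. 281.  82.] topmean [548.  280.2  88.1] zmax 91.0
scene white 12 [274. 178.] mid [597. 271.  94.] topmean [596.3 269.5  94.3] zmax 95.0
scene white 17 [268. 178.] mid [586. 275.  94.] topmean [586.8 275.   94.5] zmax 95.0
scene white 282 [224. 183.] mid [517. 305.  98.] topmean [480.2 315.1 101.6] zmax 103.0
```

```bash
python3 -m jog '[[0,[3.4,-3.6,0],-0.6],[0,[3.4,-3.6,0],-0.6],[0,[3.4,-3.6,0],-0.6],[0,[3.4,-3.6,0],-0.6],[0,[3.4,-3.6,0],-0.6],[0,[3.4,-3.6,0],-0.6],[0,[3.4,-3.6,0],-0.6],[0,[3.4,-3.6,0],-0.6],[0,[3.4,-3.6,0],-0.6],[0,[3.4,-3.6,0],-0.6]]' 20
```

```text
t: 1.1
position: [519.7, 263.1, 234.5]
tool_rot: [-180.0, -0.0, 158.0]
force: [0.4, 1.1, 0.4]
grip_width: 0.179
finger_force: 0.0
```

```bash
python3 -m jog '[[0,[0.5,-0.8,-2],0],[0,[0.5,-0.7,-2],0],[0,[0,0,-2],0],[0,[0,0,-1],0],[0,[0,0,-1],0],[0,[0,0,0],0],[0,[0,0,0],0],[0,[0,0,0],0],[0,[0,0,0],0],[0,[0,0,0],0]]'
python3 - <<'E'
from h import *
from scipy.spatial.transform import Rotation as R
o=robot.observe(); s=snapshot("wrist")
M=np.eye(4); M[:3,:3]=R.from_euler("xyz",o["tool_rot"],degrees=True).as_matrix(); M[:3,3]=o["position"]
s["T"]=M@s["hand_eye"]; print(o["position"],o["grip_width"])
np.savez("wrist",**{k:s[k] for k in("color","range_z","camera_matrix","T")})
cv2.imwrite("pics/w0.png",s["color"][...,::-1])
W=pts(s)
c=cv2.cvtColor(s["color"],cv2.COLOR_RGB2HSV).astype(int);H,S=c[...,0],c[...,1]
for nm,m,zr in(("green",(H>45)&(H<85)&(S>120),(100,125)),("red",((H<6)|(H>174))&(S>150),(44,62)),("yel",(H>22)&(H<34)&(S>130),(44,62))):
    m=m&(W[...,2]>zr[0])&(W[...,2]<zr[1]);k,l,st,cc=cv2.connectedComponentsWithStats(m.astype(np.uint8))
    for i in range(1,k):
        if st[i,4]>80: p=W[l==i]; lo,hi=np.percentile(p,[2,98],axis=0); print(nm,st[i,4],cc[i].round(),((lo+hi)/2).round(1),p.mean(0).round(1))
E
```

```text
t: 2.1
position: [529.2, 250.2, 155.4]
tool_rot: [180.0, 0.0, 158.0]
force: [-0.2, -0.2, -0.3]
grip_width: 0.006
finger_force: 0.0
[529.18741453 250.17551072 155.39207486] 0.006461263294579843
red 849 [408. 156.] [552.3 394.   49.6] [552.1 393.6  51.8]
yel 880 [353. 117.] [499.7 355.9  51.1] [499.7 355.7  52.2]
yel 760 [206. 145.] [474.4 227.   52.4] [474.2 227.1  52.4]
yel 680 [162. 201.] [507.6 165.   49.9] [507.4 165.   52.1]
```

View pics/w0.png

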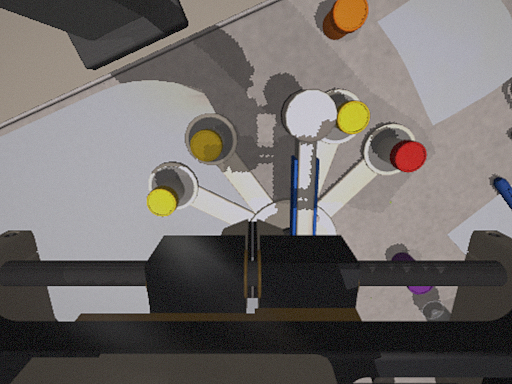

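The wrist view shows the closed fingers (column 252) to the left of the bar (columns 292–318). The way down is clear, and the red lid is at (408,156).

```bash
python3 -m jog '[[0,[0,0,-2.5],0],[0,[0,0,-2.5],0],[0,[0,0,-2.5],0],[0,[0,0,0],0],[0,[0,0,0],0],[0,[0.15,0.37,0],0],[0,[0.15,0.37,0],0],[0,[0.15,0.37,0],0],[0,[0.15,0.37,0],0],[0,[0,0,0],0]]'
cat > look.py <<'E'
from h import *
import sys
W=[]
for n in("side","scene"):
    s=snapshot(n); w=pts(s); cv2.imwrite(f"pics/{n}_{sys.argv[1]}.png",s["color"][...,::-1])
    d=np.hypot(w[...,0]-620,w[...,1]-262)
    hsv=cv2.cvtColor(s["color"],cv2.COLOR_RGB2HSV)
    m=(abs(d-150)<30)&(w[...,2]>97)&(w[...,2]<106)&(hsv[...,1]<70)
    k,l,st,c=cv2.connectedComponentsWithStats(m.astype(np.uint8)); 
    if k<2: print(n,"none"); continue
    i=1+st[1:,4].argmax(); p=w[l==i]; q=p.mean(0)
    lo,hi=np.percentile(p,[2,98],axis=0);print(n,st[i,4],c[i].round(),"mean",q.round(1),"mid",((lo+hi)/2).round(1),"ang",np.degrees(np.arctan2(q[1]-262,q[0]-620)).round(1))
E
python3 look.py a
```

```text
t: 3.15
position: [535.2, 265.6, 80.1]
tool_rot: [180.0, 0.0, 158.1]
force: [-0.2, -0.2, 0.3]
grip_width: 0.006
finger_force: 0.0
side 172 [285. 212.] mean [482.2 319.8 100.3] mid [482.2 319.5  99.9] ang 157.2
scene 181 [214. 183.] mean [479.5 314.9 100.8] mid [479.9 316.1 100.3] ang 159.4
```

```bash
python3 -m jog '[[0,[0.15,0.35,0],0],[0,[0.16,0.36,0],0],[0,[0.08,0.46,0],-3],[0,[0.09,0.45,0],-3],[0,[0.12,0.42,0],-3],[0,[0.13,0.41,0],-3],[0,[0.16,0.4,0],-3],[0,[0.17,0.4,0],-3],[0,[0,0,0],0],[0,[0,0,0],0]]'; python3 look.py b
```

```text
t: 4.25
position: [545.4, 297.6, 79.6]
tool_rot: [180.0, -0.0, 140.1]
force: [0.2, -0.1, 0.2]
grip_width: 0.004
finger_force: 0.1
side 201 [266. 226.] mean [515.9 370.9 100.2] mid [516.2 369.7  99.8] ang 133.7
scene 107 [214. 165.] mean [510.1 370.7 100.9] mid [513.4 369.1 100.5] ang 135.3
```

View pics/side_b.png

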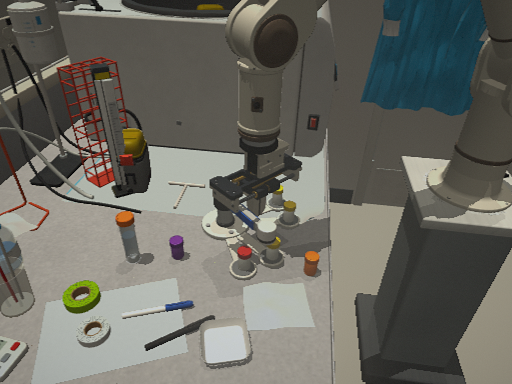

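The head has moved to about 134° with the arm in light contact. The red lid at (244,252) is ahead, and all the pots are still standing. Next I push to about 119°, then trim.

```bash
python3 -m jog '[[0,[0.12,0.26,0],-2.6],[0,[0.13,0.25,0],-2.6],[0,[0.14,0.24,0],-2.6],[0,[0.14,0.24,0],-2.6],[0,[0.15,0.23,0],-2.6],[0,[0.15,0.22,0],-2.6],[0,[0.16,0.21,0],-2.6],[0,[0.16,0.21,0],-2.8],[0,[0,0,0],0],[0,[0,0,0],0]]'; python3 look.py c
```

```text
t: 5.35
position: [556.8, 315.8, 79.7]
tool_rot: [180.0, -0.0, 119.1]
force: [-1.6, 0.6, -0.3]
grip_width: 0.004
finger_force: 0.4
side 214 [250. 232.] mean [544.8 394.  100.3] mid [544.8 392.4  99.9] ang 119.7
scene none
```

```bash
python3 -m jog '[[0,[0.08,0.08,0],-1],[0,[0.1,0.1,0],-1],[0,[0.1,0.1,0],-1],[0,[0.1,0.09,0],-1],[0,[0,0,0],0],[0,[0,0,0],0],[0,[0,0,0],0],[0,[0,0,0],0],[0,[0,0,0],0],[0,[0,0,0],0]]'; python3 look.py d
cat > wl.py <<'E'
from h import *
import sys
from scipy.spatial.transform import Rotation as R
o=robot.observe(); s=snapshot("wrist")
M=np.eye(4); M[:3,:3]=R.from_euler("xyz",o["tool_rot"],degrees=True).as_matrix(); M[:3,3]=o["position"]
s["T"]=M@s["hand_eye"]; cv2.imwrite(f"pics/w_{sys.argv[1]}.png",s["color"][...,::-1])
W=pts(s); c=cv2.cvtColor(s["color"],cv2.COLOR_RGB2HSV).astype(int);H,S,Z=c[...,0],c[...,1],W[...,2]
for nm,m in(("green",(H>45)&(H<85)&(S>120)&(Z>95)&(Z<125)),("red",((H<6)|(H>174))&(S>150)&(Z>40)&(Z<62)),("yel",(H>22)&(H<34)&(S>130)&(Z>44)&(Z<62)),("head",(S<70)&(Z>97)&(Z<106)&(abs(np.hypot(W[...,0]-620,W[...,1]-262)-150)<30))):
    k,l,st,cc=cv2.connectedComponentsWithStats(m.astype(np.uint8))
    for i in range(1,k):
        if st[i,4]>80: p=W[l==i]; lo,hi=np.percentile(p,[2,98],axis=0); print(nm,st[i,4],cc[i].round(),"mid",((lo+hi)/2).round(1),"mean",p.mean(0).round(1))
E
python3 wl.py d
```

```text
t: 6.45
position: [561.0, 319.4, 79.8]
tool_rot: [180.0, 0.0, 115.0]
force: [-0.4, 0.2, 0.3]
grip_width: 0.001
finger_force: 0.1
side 215 [245. 234.] mean [554.2 398.8 100.4] mid [554.  397.4  99.7] ang 115.7
scene none
yel 1608 [191. 135.] mid [500.8 356.9  52.4] mean [500.8 357.1  52.5]
yel 359 [ 96. 291.] mid [477.4 221.   52.6] mean [478.2 220.   52.6]
head 5180 [308. 117.] mid [552.2 395.3  98.7] mean [551.9 395.7  98.7]
```

View pics/w_d.png

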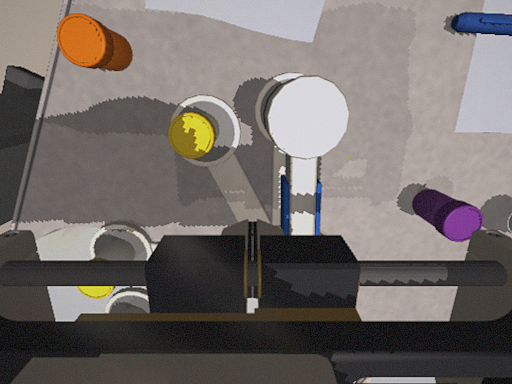

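The head covers the red lid: wrist view puts it at (552,395.5) against the lid at (552,394). I'll back off, rise and move over the button.

```bash
python3 -m jog '[[0,[-0.9,-0.4,0],0],[0,[-0.9,-0.5,0],0],[0,[-0.9,-0.4,0],0],[0,[0,0,2],0],[0,[0,0,3],0],[0,[0,0,3],0],[0,[2.5,-1.2,1],0],[0,[3,-1.6,0],0],[0,[3.1,-1.6,0],0],[0,[0,0,0],0]]'; python3 look.py e; python3 wl.py e
```

```text
t: 7.6
position: [623.9, 256.9, 170.0]
tool_rot: [179.9, 0.2, 114.6]
force: [0.2, -1.7, 0.0]
grip_width: 0.005
finger_force: 0.0
side 214 [245. 234.] mean [554.  398.8 100.4] mid [553.8 397.9  99.8] ang 115.8
scene 149 [226. 154.] mean [551.4 393.6 100.9] mid [552.2 395.1 100.3] ang 117.5
green 801 [254. 205.] mid [619.6 262.2 108.5] mean [619.  262.8 112. ]
yel 1028 [174.  31.] mid [501.1 356.   51.1] mean [501.1 356.   52.4]
yel 706 [103. 155.] mid [475.8 227.5  50.3] mean [476.1 227.6  52.2]
yel 570 [117. 222.] mid [508.6 165.   50.1] mean [508.5 165.2  52.3]
head 900 [248.   9.] mid [555.5 386.8  98.7] mean [556.9 385.9  98.7]
```

```bash
python3 -m jog '[[0,[0,0,0],0],[0,[0,0,-2],0],[0,[0,0,-1.5],0],[0,[0,0,-1],0],[0,[0,0,-0.3],0],[0,[0,0,-0.2],0],[0,[0,0,-0.2],0],[0,[0,0,-0.2],0],[0,[0,0,0],0],[0,[0,0,0],0]]'
```

```text
t: 8.75
position: [619.9, 262.9, 116.5]
tool_rot: [180.0, -0.0, 115.0]
force: [-3.0, 0.3, 4.7]
grip_width: 0.005
finger_force: 2.4
```

```bash
python3 -m jog '[[0,[0,0,-0.1],0],[0,[0,0,-0.1],0],[0,[0,0,0],0],[0,[0,0,0],0],[0,[0,0,0],0],[0,[0,0,0],0],[0,[0,0,0],0],[0,[0,0,0],0],[0,[0,0,0],0],[0,[0,0,0],0]]'
```

```text
t: 9.75
position: [620.0, 262.9, 116.2]
tool_rot: [179.9, -0.0, 115.0]
force: [-6.0, -1.5, 15.2]
grip_width: 0.004
finger_force: 7.4
```

The button is on its stop: 15 N, and z stopped falling. Now I'll release it and rise.

```bash
python3 -m jog '[[0,[0,0,0.3],0],[0,[0,0,0.5],0],[0,[0,0,1],0],[0,[0,0,2],0],[0,[0,0,3],0],[0,[0,0,3],0],[0,[0,0,2],0],[0,[0,0,0],0],[0,[0,0,0],0],[0,[0,0,0],0]]'; python3 look.py f; python3 wl.py f
```

```text
t: 10.75
position: [619.1, 261.9, 230.3]
tool_rot: [-179.9, 0.0, 115.0]
force: [-0.5, 0.2, 0.4]
grip_width: 0.01
finger_force: 0.0
side 215 [245. 234.] mean [554.1 398.6 100.2] mid [554.1 397.2  99.6] ang 115.7
scene 145 [226. 154.] mean [551.6 394.2 100.8] mid [552.  395.6 100.2] ang 117.3
green 511 [254. 185.] mid [619.6 261.3 108.4] mean [619.3 262.  112. ]
yel 637 [190.  45.] mid [500.9 355.8  51.7] mean [500.9 356.   52.4]
yel 485 [130. 145.] mid [475.8 227.3  50.7] mean [475.8 227.5  52.3]
yel 386 [139. 202.] mid [508.3 164.8  50.8] mean [508.4 164.6  52.3]
head 1417 [249.  19.] mid [552.5 394.4  98.8] mean [552.8 394.5  98.7]
```

View pics/side_f.png

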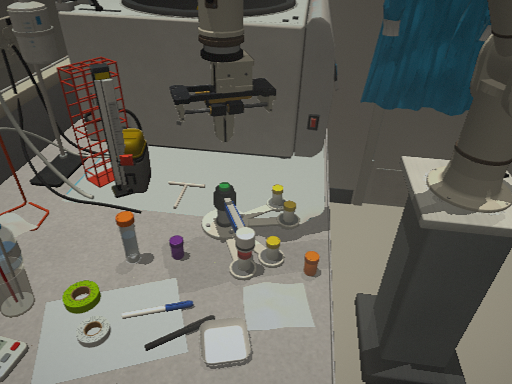

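The head at (245,235) stands right above the red lid. The button at (224,187) is back up, the pots haven't moved, and the robot is clear of everything.

```bash
python3 -c "
from cell import job
print(job.hand_in())"
```

```text
the job is handed in; nothing more can be done
None
```

The job is handed in: the reader head was pushed to within about 2 mm of centre over the red lid, the green button was pressed to its stop and released, and all four pots are still standing where they were.

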